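Gauge the depth of a cryostat well

ROBOT

A 6-joint arm with a two-finger parallel gripper is mounted at the origin on the work surface. World frame = base frame: x ahead of the robot, y to its left, z up, the work surface at z = 0. Lengths are in m, angles in rad, forces in N, time in s.
With the tool pointing down it reaches from about 0.25 to 0.775 m from the base axis. Payload 8.9 kg.
Tool frame: the origin (TCP) lies on the centre line of the jaws, within the pads' length; the fingertips stand 19 mm ahead of it and the grasp point (between the pads) is the TCP; z points along the fingers, y is the line along which they close (so a half turn about z gives the same grasp; the last joint's range is limited). The gripper opens to 85 mm and grips with 20 to 120 N. Pads are 22 mm wide; open, the fingers measure 114 mm over their backs; the gripper's body (76 mm by 85 mm) begins 54 mm behind the grasp point. The pads swing forward as they close: fully open they stand 13 mm farther back than shut.
Start: joints at [0.973, 0.291, -0.153, 1.127, 0, 1.431], TCP at [0.233, 0.471, 0.25] pointing down, gripper open.
Joint ranges: [-2.52, 2.52], [-0.91, 1.74], [-1.3, 1.37], [-1.96, 2.02], [-1.52, 1.47], [-3.14, 3.14]. Speed limits (rad/s): [2.22, 2.22, 2.79, 3.14, 3.14, 3.14].

INTERFACE

Orientations are given as a unit quaternion [w, x, y, z].
In Python, from rig import r, viewer, job_done gives the robot as it stands.
- The arm moves only by the tool send_rows, never from a script. Its argument "deltas" is a list of rows, each an object with "offset": the shift along the tool's x, y, z in m, a list of three; "angular": the turn, a rotation vector about the tool's x, y, z in degrees, a list of three; "hand": the opening, from -1 (shut) to 1 (fully open). In form: [{"offset": [dx, dy, dz], "angular": [ax, ay, az], "hand": hand}, ...]. A call has 1 to 5 rows; each row shifts and turns the commanded pose from where the row before left it, along the tool's axes as they then stand; what a row does not reach is not made up. A row lasts 1/8 s, in which the tool goes at most 62.5 mm and 10.7 degrees, less where a joint would pass 70% of its speed; a pose out of reach is approached as far as the arm can. A call with a gripper value outside its range is refused whole. The fingers move at their own pace and stop on an object; the grip force is fixed at half the most. Time passes only in rows, so rows that do not move let the fingers close. It gives the time, the measured TCP pose, the force, the opening and the grip force at its end, in the units of the state.
- r.state(): the state, without advancing time (a new reading comes with each control period).
- viewer.snapshot(name): name is "scene" or "top" or "wrist"; returns the picture (400x640x3 uint8, red, green, blue); there is no depth.
- viewer.camera_model(name): a dict with "mtx" (3x3 intrinsics, pixels), "rvec" (rotation vector, rad) and "tvec" (3), from world to camera coordinates, as OpenCV has them. Camera axes: x right, y down, z forward; pixel columns grow to the right and rows downward; lengths in m; the calibration is good to about 2 mm. A picture is of the moment at which its call begins: read the wrist's pose just before it. camera_model takes no time and is no camera call; for the wrist camera it gives the pose at the moment of the call.
- job_done(): hands the job in; it is judged then, once.
The state is a dict: "time": time; "q": joint angles; "joint_vel": joint speeds; "joint_efforts": joint torques, N m; "tcp_pos": TCP position; "tcp_rot": TCP orientation; "ft_force": force on the tool from outside, world axes, zero at the start; "wrist_torque": the same for the moment, N m; "gripper_width": opening from 0.0 (shut) to 1.0 (fully open); "finger_force": force on a finger pad.
Only numpy, scipy, OpenCV 4.12 (cv2) and the standard library are available. Lean on these libraries where they do the work, as an engineer would, in place of code of your own. Each camera call takes 0.05 s, during which the arm holds its last target. There are 200 camera calls.

TASK

Measure how deep the cryostat's central well is: carry the depth gauge from its rest and set its bridge flat on the flange over the well, with the lock-lever end pointing away from the tall pipe. With the lock still open, lower the rod gently by its knob until it touches the bottom of the well, then close the lock lever fully so the rod stays at that depth. Leave the gauge standing there, and do not disturb the flask, the jar, the wrench or the screw box.

Things in the scene. Friction and masses are not known exactly. Their poses are not given: they have to be found in the camera images.
- gauge: Loose depth gauge, about 0.6 kg: flat steel bridge 180 x 30 x 16 mm (x, y, z), a sliding rod upright through its middle, lock on the +x half. Origin: centre of the bridge's underside; x towards the lock end, z up. Starts on the rest, underside 60 mm above the table. Lifted by the knob, the rod first slides up to its stop, then the bridge hangs from it.
- knob (a point): Centre of the black knob on top of the rod: a block 24 x 16 x 32 mm (gauge x, y, z), best gripped across its 16 mm (gauge y). Same axes as the gauge. It is 151 mm above the bridge's underside with the rod fully up, less the joint rod's value.
- rod_tip (a point): Centre of the flat lower end of the rod (12 mm thick). Level with the bridge's underside when the rod is fully up.
- rod (a joint): How far the rod is pushed down below the bridge's underside, m: 0 fully up (stop), 0.10 fully down (stop). It slides with about 2.2 N of friction, so it stays where it is left; locked, it takes several newtons more.
- lock (a joint): Lock lever angle, rad: 0 open (splayed 29 degrees towards gauge +y), 0.50 to 0.52 closed (parallel to the fixed wing). Upright plate 56 x 8 x 36 mm on a vertical pivot 26 mm from the rod on the +x side; its cam squeezes the rod late in the swing. Stays where left. Closing takes up to about 6 N at the tip; a one-sided push may shift the gauge, pinching lever and wing together from above does not.
- lever_tip (a point): Point in the lever plate 44 mm out from its pivot along the plate, 44 mm above the bridge's underside (plate spans 24 to 60 mm).
- pinch (a point): Point on the gauge at x 70, y 0, z 44 mm, gauge axes: midway between the outsides of the fixed upright wing (x 36 to 88, y -15 to -7, z 16 to 60 mm) and the closed lever. Outside width there across y: 30 mm closed, about 56 mm open (then the lever's outside is at about y +41).
- vessel: Cryostat pot, fixed. Round flange 220 mm across, top 100 mm above the table. Origin: on the table under its middle; z up. A tall pipe (26 mm thick, cap 44 mm) stands at x -140 mm, 170 mm high. Four studs 10 mm thick rise 45 mm above the flange at x, y = (-60, 46), (-60, -46), (30, 90), (30, -90) mm: the bridge goes between them along x, lock end to +x.
- well_mouth (a point): Centre of the mouth of the round well, 60 mm in diameter, at the level of the flange's top. Vessel axes.
- well_floor: Copper block closing the bottom of the well, fixed. Origin 50 mm below its top.
- well_bottom (a point): Centre of the well's bottom (top of the copper block), 50 to 88 mm below the flange's top, different each time.
- rest: Fixed rest for the gauge: base 190 x 75 mm with two black blocks, tops 60 mm above the table, a 105 mm gap between them. Origin on the table under the middle, x along it.
- flask: Steel bottle, 70 mm in diameter, 200 mm tall, standing on the table. Origin at the centre of its underside. Leave alone.
- jar: White jar, 64 mm in diameter, 90 mm tall, standing. Origin at the centre of its underside. Leave alone.
- wrench: Steel wrench lying flat on the table, about 150 mm long. Leave alone.
- screwbox: Open grey plastic box, 110 x 80 x 45 mm. Origin at the centre of its underside. Leave alone.
Mind the look-alikes: they are no part of the job. There is more than one size of the gauge; the job needs the smallest.

How it is judged:
By the outcome, as a careful person would: the job done as asked, in the order asked, and still so for the second after the job is handed in, with the robot touching nothing.
It also fails if it takes over 61 s, if anything falls off the work surface, if the arm or the gripper's body presses on something with over 40 N, if the wrist force passes 120 N, or if a joint passes its speed limit or range.

## Working session

There is one attempt and no reset: what is moved stays moved. The work goes in short steps, Python scripts to look and compute and a tool call to move; the robot and the scene stay as the last step left them, time stands still between calls to the robot, and variables do not carry over. Pictures are saved under pics/ and viewed, at most 10 in all, crops included, and the job is handed in when it is done.

Besides the shell and the picture viewer there is one more tool, called after "Request:" as a command line: name --argument value ..., lists and objects as JSON in quotes. send_rows: Moves the arm, as the interface text tells. Its arguments: {"type":"object","properties":{"deltas":{"type":"array","items":{"type":"object","properties":{"offset":{"type":"array","items":{"type":"number"}},"angular":{"type":"array","items":{"type":"number"}},"hand":{"type":"number"}}}}},"required":["deltas"]}

```bash
ls; mkdir -p pics
python3 - <<'E'
from rig import r,viewer
import cv2,numpy as np
for n in("scene","top"):
    cv2.imwrite(f"pics/{n}0.png",cv2.cvtColor(viewer.snapshot(n),cv2.COLOR_RGB2BGR)); m=viewer.camera_model(n); print(n,m)
s=r.state();print(s)
E
```

```text
pics
scene {'mtx': array([[412.42538911,   0.        , 321.73174076],
       [  0.        , 412.42538911, 195.23115162],
       [  0.        ,   0.        ,   1.        ]]), 'rvec': array([ 2.31198951,  1.18882419, -0.36214977]), 'tvec': array([-0.23029134, -0.31529738,  1.35078885])}
top {'mtx': array([[501.27692053,   0.        , 309.1093663 ],
       [  0.        , 501.27692053, 196.54037507],
       [  0.        ,   0.        ,   1.        ]]), 'rvec': array([ 2.17067011, -2.21415222,  0.06249679]), 'tvec': array([-0.07128412,  0.48974835,  1.28370154])}
{'time': 0.1, 'q': array([ 9.72704344e-01,  2.91236747e-01, -1.54023964e-01,  1.12670741e+00,
       -3.50426114e-05,  1.43153388e+00]), 'joint_vel': array([ 1.67942189e-04, -2.38809204e-03,  1.64132647e-03, -7.42187911e-05,
        6.50073536e-04,  8.87903746e-04]), 'joint_efforts': array([ 1.57077357e-03, -5.37978852e+01,  3.31919038e+01,  9.33267380e-03,
       -1.58228995e-04, -1.17298418e-05]), 'tcp_pos': array([0.23230442, 0.47040315, 0.24979311]), 'tcp_rot': array([-1.94803190e-04,  2.27407614e-01,  9.73799483e-01, -5.52843236e-04]), 'ft_force': array([ 0.16563204,  0.51848933, -0.71764781]), 'wrist_torque': array([ 0.04068925, -0.05878965, -0.01581864]), 'finger_force': 0.0, 'gripper_width': 1.001157773972034}
```

View pics/scene0.png

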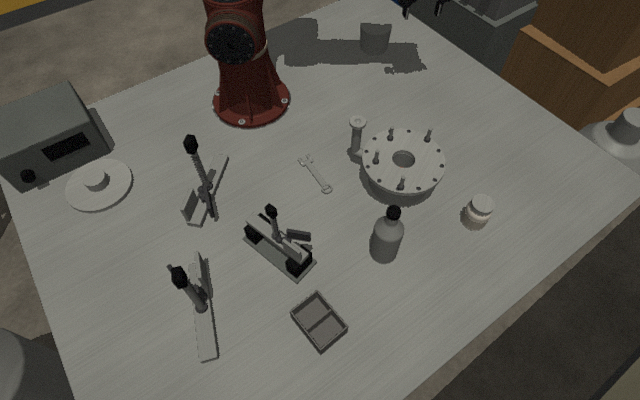

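View pics/top0.png

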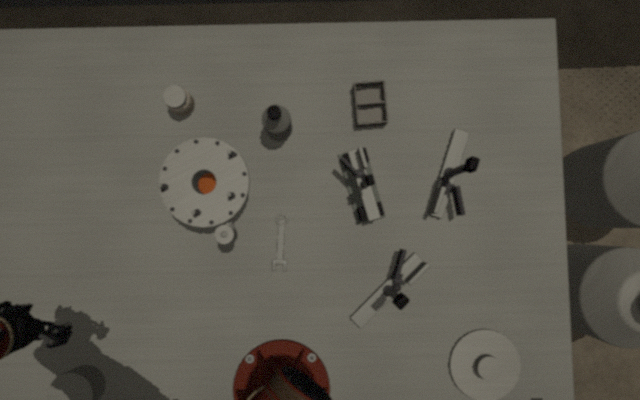

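The scene view shows three gauges: one on the rest at scene (275,240) / top (362,187), and two larger ones lying on the table at scene (200,190) / top (390,290) and scene (195,310) / top (455,175). The smallest is the one on the rest, so I choose that. The vessel is at top (205,182) with its pipe at (225,234). One close crop will check the choice.

```bash
cat > h.py <<'E'
import cv2,numpy as np
from rig import r,viewer
from scipy.spatial.transform import Rotation as R
def ray(m,uv):
    Rm=cv2.Rodrigues(m["rvec"])[0]; d=np.linalg.inv(m["mtx"])@[uv[0],uv[1],1.]
    return -Rm.T@m["tvec"], Rm.T@d
def plane(m,uv,z):
    c,d=ray(m,uv); return c+d*(z-c[2])/d[2]
def tri(ms,uvs):
    A=np.zeros((3,3));b=np.zeros(3)
    for m,uv in zip(ms,uvs):
        c,d=ray(m,uv); d=d/np.linalg.norm(d);P=np.eye(3)-np.outer(d,d);A+=P;b+=P@c
    return np.linalg.solve(A,b)
def proj(m,p): return cv2.projectPoints(np.array(p,float).reshape(-1,3),m["rvec"],m["tvec"],m["mtx"],None)[0].reshape(-1,2)
def tool(): 
    s=r.state(); w=s["tcp_rot"]; return s, R.from_quat([w[1],w[2],w[3],w[0]])
E
python3 - <<'E'
import cv2,numpy as np
t=cv2.imread("pics/top0.png");s=cv2.imread("pics/scene0.png")
f=lambda im,x,y,w,h:cv2.convertScaleAbs(cv2.resize(im[y:y+h,x:x+w],(400,300) if 0 else (w*4,h*4),interpolation=cv2.INTER_CUBIC),alpha=1.8)
a=f(t,310,130,100,100);b=f(s,235,190,100,100);c=f(t,155,130,100,125)
m=np.zeros((500,800,3),np.uint8)
m[:400,:400]=a;m[:400,400:]=b
cv2.imwrite("pics/crop1.png",m[:400])
E
```

```text
(no output)
```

View pics/crop1.png

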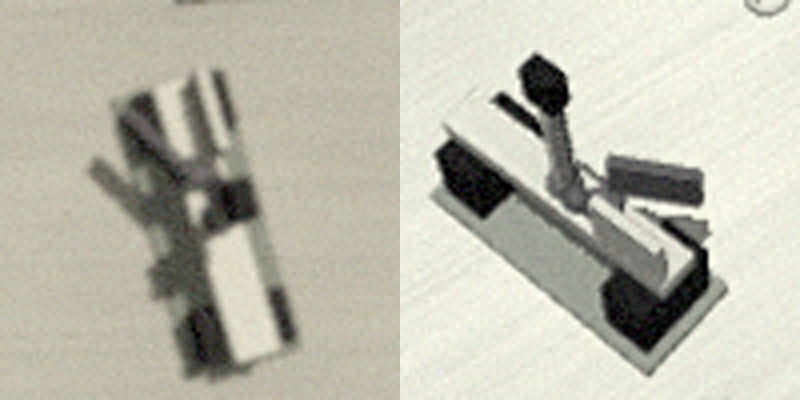

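Run:
```python
from h import *
mt=viewer.camera_model("top");ms=viewer.camera_model("scene")
k=tri([mt,ms],[(368.7,180),(271.3,210.5)]);print("knob",k,proj(mt,k),proj(ms,k))
a=plane(mt,(375,218.5),.076);b=plane(mt,(357.2,149.7),.076);print(a,b,np.linalg.norm(a-b),(a+b)/2,np.degrees(np.arctan2(*(b-a)[[1,0]])))
t=cv2.imread("pics/top0.png");g=t.max(2)
hsv=cv2.cvtColor(t,cv2.COLOR_BGR2HSV)
o=cv2.inRange(hsv,(0,120,80),(25,255,255));o[300:]=0;n,_,st,ce=cv2.connectedComponentsWithStats(o);print(st[1:],ce[1:])
cr=t[120:260,150:260].copy();c=cv2.convertScaleAbs(cv2.resize(cr,None,fx=4,fy=4,interpolation=cv2.INTER_CUBIC),alpha=1.8);cv2.imwrite("pics/v.png",c)
print("flange c guess",plane(mt,(205,182),.1),"pipe",plane(mt,(225,234),.17))
```

```text
knob [ 0.51259046 -0.21580978  0.18813876] [[368.90677822 180.10165308]] [[271.53867353 210.48105185]]
[ 0.42742266 -0.24182371  0.076     ] [ 0.59855704 -0.20238147  0.076     ] 0.17562080154972878 [ 0.51298985 -0.22210259  0.076     ] 12.978624686004897
[[198 177  18  17 234]] [[205.96153846 184.37606838]]
flange c guess [0.52358417 0.17036571 0.1       ] pipe [0.39806611 0.11146381 0.17      ]
```

View pics/v.png

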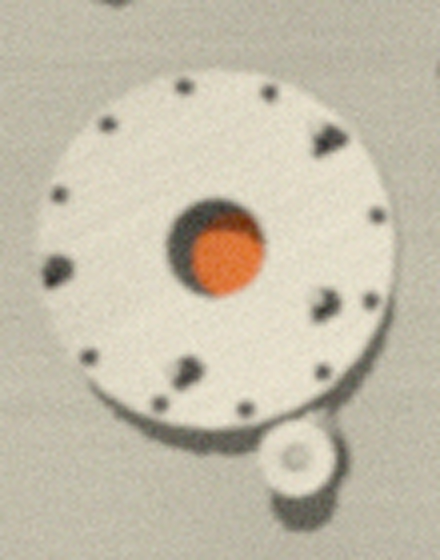

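The crop confirms the choice: small gauge on the rest, wing and lock end toward world +x, lever open to +y. In the vessel crop the well mouth is at top (204,182), the pipe cap at (225,234), and the studs are at crop (57,270), (187,372), (325,303) and (328,140). That puts the vessel's yaw near 25°. Next I move above the gauge.

Request:
send_rows --deltas '[{"offset": [-0.043,-0.038,-0.008],"angular": [0,0,0],"hand": 1},{"offset": [-0.043,-0.038,-0.008],"angular": [0,0,0],"hand": 1},{"offset": [-0.043,-0.038,-0.008],"angular": [0,0,0],"hand": 1},{"offset": [-0.043,-0.038,-0.008],"angular": [0,0,0],"hand": 1},{"offset": [-0.043,-0.038,-0.008],"angular": [0,0,0],"hand": 1}]'

```text
time: 0.72
tcp_pos: [0.3414, 0.2034, 0.2905]
tcp_rot: [0.0, 0.227, 0.974, 0.0]
ft_force: [1.2, 0.1, 0.1]
gripper_width: 1.004
finger_force: 0.0
```

Request:
send_rows --deltas '[{"offset": [-0.043,-0.038,-0.008],"angular": [0,0,0],"hand": 1},{"offset": [-0.043,-0.038,-0.008],"angular": [0,0,0],"hand": 1},{"offset": [-0.043,-0.038,-0.008],"angular": [0,0,0],"hand": 1},{"offset": [-0.043,-0.038,-0.008],"angular": [0,0,0],"hand": 1},{"offset": [-0.043,-0.038,-0.008],"angular": [0,0,0],"hand": 1}]'

```text
time: 1.35
tcp_pos: [0.45, -0.0624, 0.3305]
tcp_rot: [-0.0, 0.228, 0.974, 0.0]
ft_force: [0.9, 1.7, -0.8]
gripper_width: 0.997
finger_force: 0.0
```

Request:
send_rows --deltas '[{"offset": [-0.043,-0.038,0],"angular": [0,0,0],"hand": 1},{"offset": [0,0,0],"angular": [0,0,-9.8],"hand": 1},{"offset": [0,0,0],"angular": [0,0,-9.8],"hand": 1},{"offset": [0,0,0],"angular": [0,0,-9.8],"hand": 1},{"offset": [0,0,0],"angular": [0,0,-9.8],"hand": 1}]'

```text
time: 1.98
tcp_pos: [0.4713, -0.1135, 0.33]
tcp_rot: [-0.0, -0.115, 0.993, 0.0]
ft_force: [-0.4, -0.1, -0.9]
gripper_width: 1.002
finger_force: 0.0
```

Run:
```python
from h import *
s,Rt=tool();m=viewer.camera_model("wrist");im=viewer.snapshot("wrist")
print(s["tcp_pos"],Rt.as_matrix().round(3),s["q"],s["ft_force"])
C,_=ray(m,(320,200));print("cam",C)
cv2.imwrite("pics/w1.png",cv2.convertScaleAbs(cv2.cvtColor(im,cv2.COLOR_RGB2BGR),alpha=1.6))
print(proj(m,[[.5126,-.2158,.188],[.513,-.222,.076]]))
np.savez("w1.npz",**m)
```

```text
[ 0.47126921 -0.1135357   0.3299642 ] [[-0.973 -0.229 -0.001]
 [-0.229  0.973  0.   ]
 [ 0.001  0.    -1.   ]] [-3.87367758e-01  1.81687860e-01 -8.77253622e-02  1.30219224e+00
 -1.07488634e-06 -6.18233855e-01] [-0.35105788 -0.12549404 -0.88012688]
cam [ 0.40271132 -0.13014927  0.4542698 ]
[[211.66643284 208.71932947]
 [237.48929872 182.57706802]]
```

View pics/w1.png

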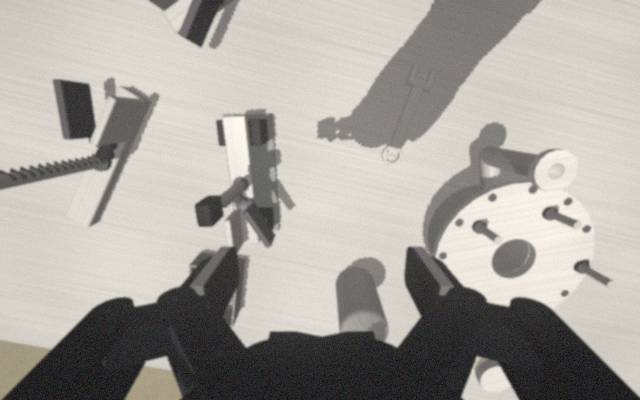

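The wrist view shows the knob at (209,210), within 3 px of the prediction, and the bridge from (233,115) to about (245,240). I am still short of it, so I continue over the knob and take a close look.

Request:
send_rows --deltas '[{"offset": [-0.0085,-0.055,0.005],"angular": [0,0,0],"hand": 1},{"offset": [-0.0085,-0.055,0.005],"angular": [0,0,0],"hand": 1},{"offset": [0,0,0.0],"angular": [0,0,0],"hand": 1}]'

```text
time: 2.4
tcp_pos: [0.513, -0.2198, 0.3186]
tcp_rot: [-0.001, -0.11, 0.994, 0.0]
ft_force: [0.4, 0.5, -0.4]
gripper_width: 0.995
finger_force: 0.0
```

Run:
```python
from h import *
s,Rt=tool();m=viewer.camera_model("wrist");im=viewer.snapshot("wrist")
print(s["tcp_pos"])
b=cv2.cvtColor(im,cv2.COLOR_RGB2BGR)
cv2.imwrite("pics/w2raw.png",b);np.savez("w2.npz",**m)
cv2.imwrite("pics/w2.png",cv2.resize(cv2.convertScaleAbs(b[0:300,170:470],alpha=1.6),(600,600)))
print(proj(m,[[.5126,-.2158,.188],[.513,-.222,.076]]))
print(tri([np.load("w1.npz"),viewer.camera_model("top"),viewer.camera_model("scene")],[(209,210.5),(368.7,180),(271.3,210.5)]))
```

```text
[ 0.51302761 -0.21984356  0.31857899]
[[325.74335238 196.08970294]
 [319.70823884 172.63615996]]
[ 0.51334068 -0.21633475  0.19055897]
```

View pics/w2.png

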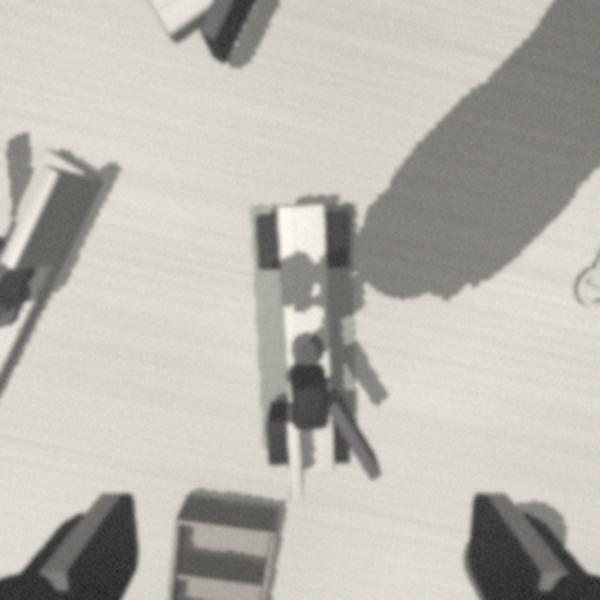

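The close view shows the knob at full-image (324.5,198), the bridge's near end at (309..332.5,103), and its right edge running to (336.5,235). I compute the yaw and centre from those.

Run:
```python
from h import *
m=np.load("w2.npz")
a,b,c=[plane(m,p,.076) for p in[(332.5,103),(336.5,234),(309,103.5)]]
d=b-a;y=np.arctan2(d[1],d[0]);print("yaw",np.degrees(y),"len",np.linalg.norm(d),"width",np.linalg.norm(a-c),"end",(a+c)/2, "centre",(a+c)/2+.09*np.array([np.cos(y),np.sin(y),0]))
k=tri([m,viewer.camera_model("top"),viewer.camera_model("scene")],[(324.5,198),(368.7,180),(271.3,210.5)]);print(k, plane(m,(324.5,198),.189))
a,b=[plane(m,p,.06) for p in[(170+126,104),(170+134,231)]];d=b-a;print("rest yaw",np.degrees(np.arctan2(d[1],d[0])))
```

```text
yaw 15.121499057868233 len 0.17454469797920083 width 0.02897525745598378 end [ 0.42811359 -0.23958075  0.076     ] centre [ 0.51499732 -0.21610274  0.076     ]
[ 0.51335947 -0.21615336  0.18964146] [ 0.51439706 -0.21660005  0.189     ]
rest yaw 15.005704019847093
```

Request:
send_rows --deltas '[{"offset": [-0.002,0.003,0.04],"angular": [0,0,-2.4],"hand": 1},{"offset": [0,0,0.04],"angular": [0,0,0],"hand": 0.3},{"offset": [0,0,0.03],"angular": [0,0,0],"hand": 0.0},{"offset": [0,0,0.02],"angular": [0,0,0],"hand": -0.2},{"offset": [0,0,0],"angular": [0,0,0],"hand": -0.3}]'

```text
time: 3.08
tcp_pos: [0.5128, -0.2121, 0.1894]
tcp_rot: [-0.001, -0.133, 0.991, 0.001]
ft_force: [-1.1, 0.3, 0.2]
gripper_width: 0.349
finger_force: 0.0
```

Request:
send_rows --deltas '[{"offset": [0,0,0],"angular": [0,0,0],"hand": -1},{"offset": [0,0,0],"angular": [0,0,0],"hand": -1},{"offset": [0,0,0],"angular": [0,0,0],"hand": -1},{"offset": [0,0,0],"angular": [0,0,0],"hand": -1}]'

```text
time: 3.58
tcp_pos: [0.5142, -0.2136, 0.1907]
tcp_rot: [0.0, -0.133, 0.991, -0.0]
ft_force: [1.1, 1.9, 0.8]
gripper_width: 0.172
finger_force: 61.1
```

Request:
send_rows --deltas '[{"offset": [0,0,-0.01],"angular": [0,0,0],"hand": -1},{"offset": [0,0,-0.015],"angular": [0,0,0],"hand": -1},{"offset": [0,0,-0.015],"angular": [0,0,0],"hand": -1},{"offset": [0,0,-0.03],"angular": [0,0,0],"hand": -1},{"offset": [0,0,-0.03],"angular": [0,0,0],"hand": -1}]'

```text
time: 4.2
tcp_pos: [0.5135, -0.2135, 0.2918]
tcp_rot: [-0.0, -0.133, 0.991, 0.0]
ft_force: [-0.1, -0.2, -6.3]
gripper_width: 0.178
finger_force: 62.7
```

Request:
send_rows --deltas '[{"offset": [0,0,-0.03],"angular": [0,0,0],"hand": -1},{"offset": [0,0,-0.03],"angular": [0,0,0],"hand": -1},{"offset": [0,0,-0.03],"angular": [0,0,0],"hand": -1},{"offset": [0,0,0],"angular": [0,0,0],"hand": -1}]'

```text
time: 4.7
tcp_pos: [0.5145, -0.2141, 0.3826]
tcp_rot: [0.002, -0.133, 0.991, -0.001]
ft_force: [0.3, 0.2, -6.9]
gripper_width: 0.179
finger_force: 62.8
```

Run:
```python
from h import *
s,Rt=tool();m=viewer.camera_model("wrist");im=viewer.snapshot("wrist");np.savez("w3.npz",**m)
sc=viewer.snapshot("scene")
print(s["tcp_pos"],s["ft_force"],s["wrist_torque"],Rt.as_matrix()[:,0],s["gripper_width"])
f=lambda i:cv2.convertScaleAbs(cv2.cvtColor(i,cv2.COLOR_RGB2BGR),alpha=1.6)
a=f(im); b=cv2.resize(f(sc)[60:310,170:490],(448,350))
cv2.imwrite("pics/w3.png",a)
c=np.zeros((600,800,3),np.uint8);c[:250,:400]=cv2.resize(a,(400,250));c[250:600,:448]=b;c[250:600,448:]=f(sc)[60:235,200:376].repeat(2,0).repeat(2,1)
cv2.imwrite("pics/m3.png",c)
```

```text
[ 0.5145406  -0.21408229  0.3826358 ] [ 0.3092219   0.23839827 -6.86041772] [-0.02873627 -0.09036005  0.02782264] [-0.96451211 -0.26402417 -0.00276281] 0.17873932016749672
```

View pics/m3.png

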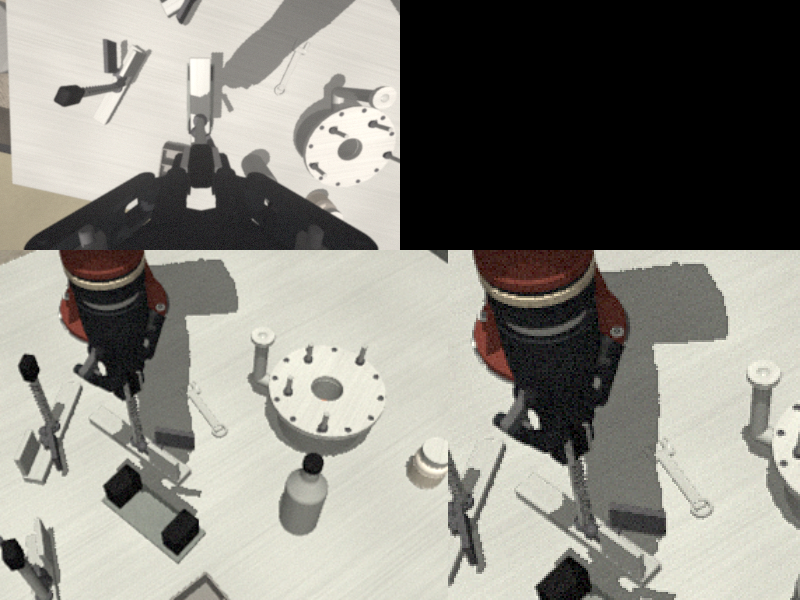

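The gauge hangs level from the gripper (about 7 N). The scene shows the rest empty. Next is the vessel pose from the earlier views.

Run:
```python
from h import *
from scipy.optimize import least_squares
mt=viewer.camera_model("top");m1=np.load("w1.npz");ms=viewer.camera_model("scene")
t=cv2.imread("pics/top0.png",0);s=cv2.GaussianBlur(t,(3,3),0)
# radial edge from flange centre, bright->dark
pts=[]
for a in np.radians(np.arange(0,360,5)):
    rr=np.arange(38,52,.25);x=204+rr*np.cos(a);y=182+rr*np.sin(a)
    p=cv2.remap(s,x[None].astype('f4'),y[None].astype('f4'),1)[0].astype(float)
    g=np.convolve(p,[1]*4+[-1]*4,'valid');i=g.argmin()  
    pts.append(plane(mt,(x[i+4-0],y[i+4]),.1)[:2] if g.min()<-20 else (np.nan,)*2)
P=np.array(pts);P=P[~np.isnan(P[:,0])]
f=lambda v:np.hypot(*(P-v[:2]).T)-v[2]
o=least_squares(f,[.523,.17,.11],loss='soft_l1',f_scale=.001);print("flange(top)",o.x,len(P),np.abs(o.fun).mean())
print("mouth top",plane(mt,(155+216/4-.4,120+248/4-.4) if 0 else (150+216/4,120+249/4),.1))
print("mouth w1",plane(m1,(513.5,258),.1))
cap=tri([mt,m1],[(150+297/4,120+457/4),(556,168)]);print("cap",cap)
c=o.x[:2];d=c-cap[:2];print("yaw pipe",np.degrees(np.arctan2(d[1],d[0])),np.hypot(*d))
sc=[plane(m1,p,.1)[:2] for p in[(480,227),(550,213),(582,267)]];print("stud bases w1",np.round(sc,4))
st=[plane(mt,(150+u/4,120+v/4),.12)[:2] for u,v in[(57,270),(187,372),(325,303),(328,140)]];print("studs top",np.round(st,4))
for q in(sc,st):
  for p in q:
    e=p-c;print(np.hypot(*e),np.degrees(np.arctan2(e[1],e[0])))
```

```text
flange(top) [0.52346755 0.17318505 0.10743655] 57 0.004330228526082279
mouth top [0.52302502 0.17279126 0.1       ]
mouth w1 [0.52451278 0.17431873 0.1       ]
cap [0.39684024 0.1129529  0.17123586]
yaw pipe 25.438785808734966 0.14022263518986885
stud bases w1 [[0.4918 0.111 ]
 [0.4518 0.194 ]
 [0.5154 0.2742]]
studs top [[0.5106 0.2633]
 [0.4484 0.1864]
 [0.4877 0.1041]
 [0.5852 0.1012]]
0.06974998780126133 -116.99826166438314
0.0746534280568016 163.84202763415365
0.10131375646714479 94.54789421701946
0.0910185435360614 98.1444606162478
0.0762463516309899 170.03164599405153
0.07778464734900756 -117.33963850740093
0.09480407646847065 -49.3764721135569
```

Request:
send_rows --deltas '[{"offset": [-0.006,0.021,0],"angular": [0,0,0],"hand": -1},{"offset": [-0.012,0.04,0],"angular": [0,0,0],"hand": -1},{"offset": [-0.012,0.04,0],"angular": [0,0,0],"hand": -1},{"offset": [-0.012,0.04,0],"angular": [0,0,0],"hand": -1},{"offset": [-0.012,0.04,0],"angular": [0,0,0],"hand": -1}]'

```text
time: 5.42
tcp_pos: [0.5172, -0.0225, 0.3791]
tcp_rot: [-0.001, -0.133, 0.991, 0.0]
ft_force: [0.1, 0.7, -6.3]
gripper_width: 0.171
finger_force: 62.8
```

Request:
send_rows --deltas '[{"offset": [-0.012,0.04,0],"angular": [0,0,0],"hand": -1},{"offset": [-0.012,0.04,0],"angular": [0,0,0],"hand": -1},{"offset": [-0.012,0.04,0],"angular": [0,0,0],"hand": -1},{"offset": [-0.012,0.04,0],"angular": [0,0,0],"hand": -1},{"offset": [-0.009,0.03,0],"angular": [0,0,0],"hand": -1}]'

```text
time: 6.05
tcp_pos: [0.5217, 0.1759, 0.3791]
tcp_rot: [-0.001, -0.134, 0.991, 0.0]
ft_force: [-0.4, 0.1, -6.8]
gripper_width: 0.177
finger_force: 62.7
```

Request:
send_rows --deltas '[{"offset": [0,0,0],"angular": [0,0,-5],"hand": -1},{"offset": [0,0,0],"angular": [0,0,-5],"hand": -1},{"offset": [0,0,0],"angular": [0,0,0],"hand": -1},{"offset": [0,0,0],"angular": [0,0,0],"hand": -1}]'

```text
time: 6.55
tcp_pos: [0.5225, 0.1737, 0.3798]
tcp_rot: [-0.001, -0.218, 0.976, 0.0]
ft_force: [0.2, 0.4, -5.9]
gripper_width: 0.176
finger_force: 62.5
```

Run:
```python
from h import *
s,Rt=tool();X=Rt.as_matrix();print(s["tcp_pos"],s["ft_force"],np.degrees(np.arctan2(-X[1,0],-X[0,0])),s["gripper_width"])
print(X.T@(np.array([.5237,.1737,0])-s["tcp_pos"]))
```

```text
[0.522479   0.1737444  0.37977658] [ 0.20758475  0.4281852  -5.92672242] 25.21188648099206 0.17622349951086128
[-0.00145153 -0.00069661  0.37977513]
```

Request:
send_rows --deltas '[{"offset": [-0.0015,-0.001,0.025],"angular": [0,0,0],"hand": -1},{"offset": [0,0,0.03],"angular": [0,0,0],"hand": -1},{"offset": [0,0,0.03],"angular": [0,0,0],"hand": -1},{"offset": [0,0,0.015],"angular": [0,0,0],"hand": -1},{"offset": [0,0,0],"angular": [0,0,0],"hand": -1}]'

```text
time: 7.18
tcp_pos: [0.5242, 0.1732, 0.2797]
tcp_rot: [-0.001, -0.219, 0.976, 0.0]
ft_force: [0.1, -0.6, -5.6]
gripper_width: 0.179
finger_force: 62.5
```

Run:
```python
from h import *
s,Rt=tool();print(s["tcp_pos"],s["ft_force"])
f=lambda n:cv2.convertScaleAbs(cv2.cvtColor(viewer.snapshot(n),cv2.COLOR_RGB2BGR),alpha=1.6)
a=f("scene")[60:230,310:480];b=f("wrist");np.savez("w4.npz",**viewer.camera_model("wrist"))
cv2.imwrite("pics/w4raw.png",b)
c=np.zeros((400,800,3),np.uint8);c[:,:400]=cv2.resize(a,(400,400));c[:,400:]=b[0:400,120:520]
cv2.imwrite("pics/m4.png",c)
```

```text
[0.52423735 0.1731885  0.27973221] [ 0.11545975 -0.58057813 -5.56613282]
```

View pics/m4.png

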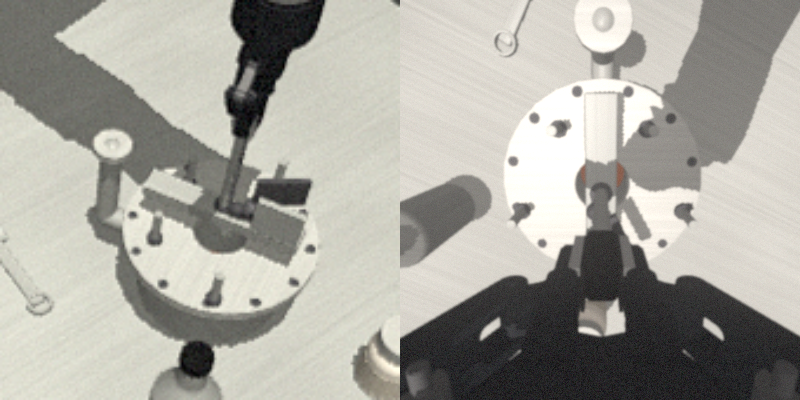

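The picture shows the bridge (wrist crop x≈602) lined up with the pipe (603), between the studs and over the well, with the lever end away from the pipe. I lower it onto the flange.

Request:
send_rows --deltas '[{"offset": [0,0,0.01],"angular": [0,0,0],"hand": -1},{"offset": [0,0,0.008],"angular": [0,0,0],"hand": -1},{"offset": [0,0,0.006],"angular": [0,0,0],"hand": -1},{"offset": [0,0,0.005],"angular": [0,0,0],"hand": -1},{"offset": [0,0,0.005],"angular": [0,0,0],"hand": -1}]'

```text
time: 7.9
tcp_pos: [0.5247, 0.1732, 0.2466]
tcp_rot: [0.0, -0.219, 0.976, -0.0]
ft_force: [-2.3, -1.3, 1.0]
gripper_width: 0.177
finger_force: 63.7
```

Request:
send_rows --deltas '[{"offset": [0,0,0.006],"angular": [0,0,0],"hand": -1},{"offset": [0,0,0.006],"angular": [0,0,0],"hand": -1},{"offset": [0,0,0.006],"angular": [0,0,0],"hand": -1},{"offset": [0,0,0.006],"angular": [0,0,0],"hand": -1},{"offset": [0,0,0.006],"angular": [0,0,0],"hand": -1}]'

```text
time: 8.52
tcp_pos: [0.5248, 0.1732, 0.2159]
tcp_rot: [-0.0, -0.219, 0.976, -0.0]
ft_force: [-2.9, -1.4, 1.8]
gripper_width: 0.179
finger_force: 63.6
```

Request:
send_rows --deltas '[{"offset": [0,0,0.004],"angular": [0,0,0],"hand": -1},{"offset": [0,0,0.003],"angular": [0,0,0],"hand": -1},{"offset": [0,0,0.002],"angular": [0,0,0],"hand": -1},{"offset": [0,0,0.0015],"angular": [0,0,0],"hand": -1},{"offset": [0,0,0.001],"angular": [0,0,0],"hand": -1}]'

```text
time: 9.15
tcp_pos: [0.5248, 0.1732, 0.2048]
tcp_rot: [-0.0, -0.219, 0.976, -0.0]
ft_force: [-2.9, -4.2, 0.6]
gripper_width: 0.179
finger_force: 63.5
```

Request:
send_rows --deltas '[{"offset": [0,0,0.001],"angular": [0,0,0],"hand": -1},{"offset": [0,0,0.001],"angular": [0,0,0],"hand": -1},{"offset": [0,0,0.001],"angular": [0,0,0],"hand": -1},{"offset": [0,0,0.001],"angular": [0,0,0],"hand": -1},{"offset": [0,0,0.001],"angular": [0,0,0],"hand": -1}]'

```text
time: 9.78
tcp_pos: [0.5247, 0.1732, 0.1997]
tcp_rot: [-0.0, -0.219, 0.976, -0.0]
ft_force: [-3.1, -3.3, 0.1]
gripper_width: 0.179
finger_force: 63.5
```

Request:
send_rows --deltas '[{"offset": [0,0,0.001],"angular": [0,0,0],"hand": -1},{"offset": [0,0,0.001],"angular": [0,0,0],"hand": -1},{"offset": [0,0,0.001],"angular": [0,0,0],"hand": -1},{"offset": [0,0,0.001],"angular": [0,0,0],"hand": -1}]'

```text
time: 10.28
tcp_pos: [0.5248, 0.1732, 0.1957]
tcp_rot: [-0.0, -0.219, 0.976, -0.0]
ft_force: [-3.2, -4.8, 0.8]
gripper_width: 0.178
finger_force: 63.5
```

Request:
send_rows --deltas '[{"offset": [0,0,0.001],"angular": [0,0,0],"hand": -1},{"offset": [0,0,0.001],"angular": [0,0,0],"hand": -1},{"offset": [0,0,0.001],"angular": [0,0,0],"hand": -1},{"offset": [0,0,0.001],"angular": [0,0,0],"hand": -1}]'

```text
time: 10.78
tcp_pos: [0.5248, 0.1733, 0.1918]
tcp_rot: [0.0, -0.219, 0.976, -0.0]
ft_force: [-1.5, -4.7, 1.4]
gripper_width: 0.18
finger_force: 63.5
```

Request:
send_rows --deltas '[{"offset": [0,0,0.001],"angular": [0,0,0],"hand": -1},{"offset": [0,0,0.001],"angular": [0,0,0],"hand": -1},{"offset": [0,0,0.001],"angular": [0,0,0],"hand": -1},{"offset": [0,0,0.001],"angular": [0,0,0],"hand": -1}]'

```text
time: 11.28
tcp_pos: [0.5248, 0.1733, 0.1878]
tcp_rot: [0.0, -0.219, 0.976, -0.0]
ft_force: [-2.2, -4.0, 1.7]
gripper_width: 0.181
finger_force: 63.5
```

Request:
send_rows --deltas '[{"offset": [0,0,0.001],"angular": [0,0,0],"hand": -1},{"offset": [0,0,0.001],"angular": [0,0,0],"hand": -1},{"offset": [0,0,0.001],"angular": [0,0,0],"hand": -1},{"offset": [0,0,0.001],"angular": [0,0,0],"hand": -1}]'

```text
time: 11.78
tcp_pos: [0.5248, 0.1733, 0.1838]
tcp_rot: [0.0, -0.219, 0.976, -0.0]
ft_force: [-1.3, -4.3, 0.7]
gripper_width: 0.176
finger_force: 63.5
```

Request:
send_rows --deltas '[{"offset": [0,0,0.001],"angular": [0,0,0],"hand": -1},{"offset": [0,0,0.001],"angular": [0,0,0],"hand": -1},{"offset": [0,0,0.001],"angular": [0,0,0],"hand": -1},{"offset": [0,0,0.001],"angular": [0,0,0],"hand": -1}]'

```text
time: 12.28
tcp_pos: [0.5251, 0.1734, 0.1812]
tcp_rot: [0.001, -0.219, 0.976, -0.0]
ft_force: [-6.3, -5.2, 21.9]
gripper_width: 0.18
finger_force: 66.5
```

Request:
send_rows --deltas '[{"offset": [0,0,-0.001],"angular": [0,0,0],"hand": -1},{"offset": [0,0,0],"angular": [0,0,0],"hand": -1},{"offset": [0,0,0],"angular": [0,0,0],"hand": -1}]'

```text
time: 12.65
tcp_pos: [0.5249, 0.1734, 0.1813]
tcp_rot: [0.0, -0.219, 0.976, 0.0]
ft_force: [-2.9, -3.4, 7.9]
gripper_width: 0.179
finger_force: 64.5
```

Contact came at TCP z ≈ 0.181, which is a depth of about 71 mm and within the stated range. It now rests at about 8 N. I release the knob and rise.

Request:
send_rows --deltas '[{"offset": [0,0,0],"angular": [0,0,0],"hand": -0.5},{"offset": [0,0,0],"angular": [0,0,0],"hand": -0.2},{"offset": [0,0,0],"angular": [0,0,0],"hand": -0.2},{"offset": [0,0,-0.02],"angular": [0,0,0],"hand": -0.2},{"offset": [0,0,-0.035],"angular": [0,0,0],"hand": -0.2}]'

```text
time: 13.28
tcp_pos: [0.524, 0.1733, 0.2353]
tcp_rot: [-0.001, -0.219, 0.976, 0.0]
ft_force: [0.4, 0.3, 0.1]
gripper_width: 0.403
finger_force: 0.0
```

Request:
send_rows --deltas '[{"offset": [0,0,-0.015],"angular": [0,0,0],"hand": 0.5},{"offset": [-0.035,0.007,0],"angular": [0,0,0],"hand": 1},{"offset": [-0.035,0.007,0],"angular": [0,0,0],"hand": 1},{"offset": [0,0,0],"angular": [0,0,0],"hand": 1},{"offset": [0,0,0],"angular": [0,0,0],"hand": 1}]'

```text
time: 13.9
tcp_pos: [0.5814, 0.2157, 0.2501]
tcp_rot: [-0.001, -0.219, 0.976, -0.0]
ft_force: [0.6, 1.3, -0.2]
gripper_width: 0.999
finger_force: 0.0
```

Run:
```python
from h import *
s,Rt=tool();X=Rt.as_matrix();m=viewer.camera_model("wrist");im=viewer.snapshot("wrist");print(s["tcp_pos"],s["ft_force"],s["gripper_width"],np.degrees(np.arctan2(-X[1,0],-X[0,0])))
np.savez("w5.npz",**m)
f=lambda i:cv2.convertScaleAbs(cv2.cvtColor(i,cv2.COLOR_RGB2BGR),alpha=1.6)
b=f(im);cv2.imwrite("pics/w5raw.png",b);a=f(viewer.snapshot("scene"))[60:230,310:480]
c=np.zeros((400,800,3),np.uint8);c[:,:400]=cv2.resize(a,(400,400));c[:,400:]=b[0:400,120:520];cv2.imwrite("pics/m5.png",c)
y=np.radians(25.2);o=np.array([.5249,.1734,.1]);G=np.array([[np.cos(y),-np.sin(y),0],[np.sin(y),np.cos(y),0],[0,0,1]])
print("knob,wing end corners pred",proj(m,[o+G@np.array(p) for p in[(0,0,.096),(-.09,.015,.016),(-.09,-.015,.016),(.088,-.015,.06),(.036,-.015,.06)]])-[120,0]+[400,0])
```

```text
[0.5814233  0.21565542 0.25007448] [ 0.55970517  1.34213347 -0.22592133] 0.9987996820930671 25.319443045619813
knob,wing end corners pred [[579.06617426 119.71423062]
 [603.45909265   0.84739956]
 [565.56706742   0.69668135]
 [566.07970323 231.02447539]
 [563.92411708 168.05635701]]
```

View pics/m5.png

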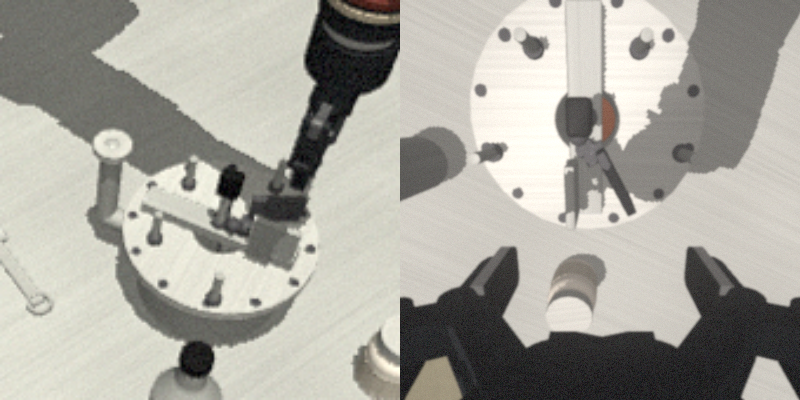

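The gauge stands where predicted: wing end at crop (570,228) and knob at (580,118). The lever is open. I descend around wing and lever, then close while shifting so the wing-side pad stays at the wing.

Request:
send_rows --deltas '[{"offset": [0,0,0.04],"angular": [0,0,0],"hand": 1},{"offset": [0,0,0.035],"angular": [0,0,0],"hand": 1},{"offset": [0,0,0.02],"angular": [0,0,0],"hand": 0.8},{"offset": [0,0,0.008],"angular": [0,0,0],"hand": 0.6},{"offset": [0,0,0],"angular": [0,0,0],"hand": 0.45}]'

```text
time: 14.62
tcp_pos: [0.5819, 0.2156, 0.1481]
tcp_rot: [-0.0, -0.219, 0.976, -0.0]
ft_force: [0.9, 0.2, 0.8]
gripper_width: 0.727
finger_force: 0.0
```

Request:
send_rows --deltas '[{"offset": [0,0,0],"angular": [0,0,0],"hand": 0.44},{"offset": [0,0,0],"angular": [0,0,0],"hand": 0.44}]'

```text
time: 14.88
tcp_pos: [0.5826, 0.216, 0.1487]
tcp_rot: [0.001, -0.219, 0.976, 0.0]
ft_force: [0.1, -0.3, 0.5]
gripper_width: 0.72
finger_force: 0.0
```

Request:
send_rows --deltas '[{"offset": [0,-0.002,0],"angular": [0,0,0],"hand": 0.35},{"offset": [0,-0.002,0],"angular": [0,0,0],"hand": 0.25},{"offset": [0,-0.002,0],"angular": [0,0,0],"hand": 0.16},{"offset": [0,-0.002,0],"angular": [0,0,0],"hand": 0.06}]'

```text
time: 15.38
tcp_pos: [0.5855, 0.2085, 0.1478]
tcp_rot: [-0.0, -0.219, 0.976, 0.0]
ft_force: [0.6, 1.2, -0.4]
gripper_width: 0.533
finger_force: 0.6
```

Request:
send_rows --deltas '[{"offset": [0,-0.002,0],"angular": [0,0,0],"hand": -0.03},{"offset": [0,-0.002,0],"angular": [0,0,0],"hand": -0.12},{"offset": [0,-0.002,0],"angular": [0,0,0],"hand": -0.22},{"offset": [0,0,0],"angular": [0,0,0],"hand": -0.22}]'

```text
time: 15.88
tcp_pos: [0.588, 0.203, 0.1477]
tcp_rot: [-0.0, -0.219, 0.976, -0.0]
ft_force: [0.2, -0.3, -0.6]
gripper_width: 0.387
finger_force: 0.0
```

Request:
send_rows --deltas '[{"offset": [0,0,0],"angular": [0,0,0],"hand": -0.27},{"offset": [0,0,0],"angular": [0,0,0],"hand": -0.32},{"offset": [0,0,0],"angular": [0,0,0],"hand": -0.5},{"offset": [0,0,0],"angular": [0,0,0],"hand": -1},{"offset": [0,0,0],"angular": [0,0,0],"hand": -1}]'

```text
time: 16.5
tcp_pos: [0.5886, 0.2028, 0.1486]
tcp_rot: [0.001, -0.219, 0.976, -0.0]
ft_force: [1.3, -2.8, 6.0]
gripper_width: 0.305
finger_force: 60.7
```

Request:
send_rows --deltas '[{"offset": [0,0,0],"angular": [0,0,0],"hand": -1},{"offset": [0,0,0],"angular": [0,0,0],"hand": -1}]'

```text
time: 16.75
tcp_pos: [0.5886, 0.2028, 0.1485]
tcp_rot: [0.001, -0.219, 0.976, -0.0]
ft_force: [0.6, -2.0, 5.9]
gripper_width: 0.308
finger_force: 60.7
```

Request:
send_rows --deltas '[{"offset": [0,0,0],"angular": [0,0,0],"hand": -0.3},{"offset": [0,0,0],"angular": [0,0,0],"hand": 0},{"offset": [0,0,0],"angular": [0,0,0],"hand": 0},{"offset": [0,0,-0.02],"angular": [0,0,0],"hand": 0},{"offset": [0,0,-0.04],"angular": [0,0,0],"hand": 0}]'

```text
time: 17.38
tcp_pos: [0.5868, 0.2031, 0.2068]
tcp_rot: [-0.002, -0.219, 0.976, 0.0]
ft_force: [0.6, 0.0, 0.4]
gripper_width: 0.5
finger_force: 0.0
```

Request:
send_rows --deltas '[{"offset": [0,0,-0.04],"angular": [0,0,0],"hand": 0.5},{"offset": [0,0,-0.04],"angular": [0,0,0],"hand": 1},{"offset": [0,0,0],"angular": [0,0,0],"hand": 1},{"offset": [0,0,0],"angular": [0,0,0],"hand": 1}]'

```text
time: 17.88
tcp_pos: [0.5877, 0.2032, 0.2871]
tcp_rot: [-0.0, -0.219, 0.976, 0.0]
ft_force: [-0.3, 0.6, -0.0]
gripper_width: 0.999
finger_force: 0.0
```

Run:
```python
from h import *
s,Rt=tool();m=viewer.camera_model("wrist");im=viewer.snapshot("wrist");print(s["tcp_pos"],s["ft_force"],s["gripper_width"])
np.savez("w6.npz",**m)
f=lambda i:cv2.convertScaleAbs(cv2.cvtColor(i,cv2.COLOR_RGB2BGR),alpha=1.6)
b=f(im);cv2.imwrite("pics/w6raw.png",b);a=f(viewer.snapshot("scene"))[60:230,310:480]
c=np.zeros((500,800,3),np.uint8);c[:400,:400]=cv2.resize(a,(400,400));c[:500,400:]=cv2.resize(b[0:250,220:420],(400,500));cv2.imwrite("pics/m6.png",c)
y=np.radians(25.2);o=np.array([.5249,.1734,.1]);G=np.array([[np.cos(y),-np.sin(y),0],[np.sin(y),np.cos(y),0],[0,0,1]])
print(((proj(m,[o+G@np.array(p) for p in[(0,0,.096),(-.09,.015,.016),(-.09,-.015,.016),(.088,-.015,.06),(.036,-.015,.06),(.082,.015,.06),(.082,.007,.06)]])-[220,0])*2+[400,0]).round())
```

```text
[0.58773826 0.20324008 0.28706663] [-0.34210736  0.64610983 -0.04655903] 0.9986971808159288
[[604. 237.]
 [637.  32.]
 [571.  32.]
 [571. 431.]
 [570. 321.]
 [635. 419.]
 [618. 419.]]
```

View pics/m6.png

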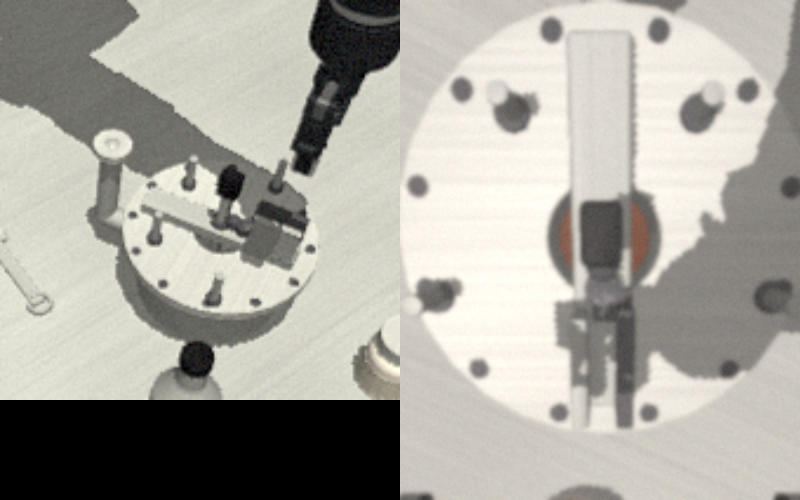

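The lever is closed, parallel to the wing: outer edges sit at x≈571 and 633 against 571 and 635 predicted. The bridge is flat and aligned, the knob is at the expected height, and the robot is clear. I hand it in.

```bash
python3 -c "
from rig import job_done
print(job_done())"
```

```text
the job is handed in; nothing more can be done
None
```

The job is handed in: the gauge stands flat on the flange over the well, lock end away from the pipe, with the rod on the bottom about 71 mm down and the lock lever closed.

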